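Unstack a carrier tote, turn it end for end and click it home in its nesting partner

ROBOT

A 6-joint arm with a two-finger parallel gripper is mounted at the origin on the work surface. World frame = base frame: x ahead of the robot, y to its left, z up, the work surface at z = 0. Lengths are in m, angles in rad, forces in N, time in s.
With the tool pointing down it reaches from about 0.4 to 0.825 m from the base axis. Payload 7 kg.
Tool frame: the origin (TCP) lies at the centre of the arm's flange, where the gripper is bolted on; the fingertips stand 178 mm ahead of it and the grasp point (between the pads) lies 159 mm ahead of it; z points along the fingers, y is the direction in which the jaws open and shut (so a half turn about z gives the same grasp; the last joint's range is limited). The gripper opens to 88 mm and grips with 3 to 60 N. Pads are 19 mm wide; open, the fingers measure 130 mm over their backs; the gripper's body (78 mm by 193 mm) begins 47 mm behind the grasp point.
Start: joints at [1.532, 0.359, 0.012, 0, -1.224, -0.288], TCP at [0.217, 0.639, 0.405] pointing down, gripper open.
Joint ranges: [-3.07, 3.07], [-1.43, 2.12], [-1.02, 1.25], [-3.03, 1.67], [-3.05, -0], [-3.03, 3.03]. Speed limits (rad/s): [2.39, 2.39, 3.01, 3.14, 3.14, 3.14].

INTERFACE

Orientations are given as [roll, pitch, yaw] about the fixed x, y, z axes, in that order (R = Rz(yaw) Ry(pitch) Rx(roll)).
In Python, from station import arm gives the robot as it stands.
- The arm moves only by the shell command python3 -m handwheel 'ROWS' [OPENING] [FORCE]. ROWS is JSON, a list of rows, each a list of 4 numbers: the shift along the world's x, y, z in cm, then the turn about the world's z in rad. In form: [[dx, dy, dz, yaw], ...]. A call has 1 to 20 rows; each row shifts and turns the commanded pose from where the row before left it; what a row does not reach is not made up. A row lasts 1/10 s, in which the tool goes at most 50 mm and 8.59 degrees, less where a joint would pass 70% of its speed; a pose out of reach is approached as far as the arm can. A call is refused whole if a number of a shift passes 5 or a number of a turn 0.15, either way. A call with a gripper value outside its range is refused whole. OPENING is the closure, from 0 (fully open) to 1 (shut), set as the call begins (- or left out, the last holds). The fingers move at their own pace and stop on an object; FORCE is the grip in N (left out, the last holds). Time passes only in rows, so rows that do not move let the fingers close. It gives the time, the measured TCP pose, the force and the opening at its end, in the units of the state.
- arm.get_state(): the state, without advancing time (a new reading comes with each control period).
- arm.grab_frame(name): name is "side" or "top" or "wrist"; returns a dict with "image" (480x640x3 uint8, red, green, blue), "depth" (480x640 float32, m along the optical axis (not along the pixel's ray), 0 where there is no reading), "vfov" (degrees; the focal length in pixels is half the picture's height over the tangent of half this angle, whatever the lens; pixels are square), "cx", "cy" (the principal point, pixels), "rvec" (rotation vector, rad) and "tvec" (3), from world to camera coordinates, as OpenCV has them. Camera axes: x right, y down, z forward; pixel columns grow to the right and rows downward; lengths in m; the calibration is good to about 2 mm. A picture is of the moment at which its call begins.
- arm.job_done(): hands the job in, once; it reports no verdict.
The state is a dict: "t": time; "q": joint angles; "qd": joint speeds; "joint_efforts": joint torques, N m; "eef_pos": TCP position; "ee_rot": TCP orientation; "force": force on the tool from outside, world axes, zero at the start; "moment": the same for the moment, N m; "width": finger opening in m.
Only numpy, scipy, OpenCV 4.12 (cv2) and the standard library are available. Lean on these libraries where they do the work, as an engineer would, in place of code of your own. Each camera call takes 0.05 s, during which the arm holds its last target.

TASK

Lift the white carrier tote off the black tote of jars it is stacked on, turn it half round so that its orange end comes to the orange end of the empty black tote, and nest it in there: that tote's grey guide frame is clipped up to 12 mm off centre along its length, so feel with light touches for where the ribs drop into its channels, then press gently (some 12 N is enough) until it clicks past the spring catches and sits fully home, upright, with the rims flush. Let go of it; keep it level and never drop, ram or force it (45 N is too much), and leave the jars and everything else on the counter undisturbed.

Things in the scene. Friction and masses are not known exactly. Their poses are not given: they have to be found in the camera images.
- carrier_mid (a point): centre, half-way up, of the loose, empty white carrier tote (0.28 to 0.46 kg): open box 146 mm long (x; 200 over the end lips), 110 wide (y), 80 high to the rim, walls 4, orange end wall at its +x end. x points to the orange end, z up. Underside 60 below this point, rim 20 above. At the start it stands stacked on the full tote, orange end over plain end. Sizes in mm
- carrier_bar (a point): centre of the carrier's fixed grey carrying bar, 14 wide (carrier x), 12 high, 110 long (along carrier y), 55 above the carrier's centre, clear below for 29 down to the rim; axes as the carrier's. It spans the middle, so the carrier hangs level from it. Sizes in mm
- carrier_orange (a point): middle of the carrier's orange end at the rim: 71 along +x from its centre, 20 above it. In the middle of each end a lip with a round bead stands out 27, 66 above the underside. Sizes in mm
- carrier_ribs (a point): point amid the feet of the carrier's four ribs, 20 along +x and 45 below its centre, axes as the carrier's. The ribs stand 10 out from its long sides, two a side, 40 to either side of this point along x; each 16 wide with rounded feet (corner radius 1), 15 above the underside, running up to the rim. Sizes in mm
- empty_tote: the empty black tote, fixed to the counter; origin at the centre of its underside, z up, x to its orange end. Outside 248 (x) by 146 (y) by 84 high; floor and walls 4. Inside is a grey guide frame of pads up to rim height along the long sides, 115 apart. Carrier turned the other way: its ribs land on the pads and it merely stacks, underside 69 above this origin. Sizes in mm
- channels (a point): point at rim height, 20 along +x from the empty tote's centre, tote's axes. Amid the four rib channels if the guide frame were central; but the frame is clipped up to 12 off, either way along x. Channels: gaps in the pads, 19 wide, 40 to either side along x, both sides. Ribs have 1.5 play each way in x, the carrier 2.5 in y. Off a channel the rib feet meet the pads' flat tops. Sizes in mm
- nest_home (a point): where the carrier's centre lies when fully home (along x up to 12 off, as the guide frame is): on the empty tote's axis, 65.5 above its underside, tote's axes, rims flush within 2, carrier resting on four rubber buffers that give about 2.5. Readings are too coarse to find the bottom by position: feel for it. Sizes in mm
- catch_orange (a joint): sprung steel catch at the orange end of the guide frame, 78 above the empty tote's underside (a like one at the other end); value: how far it is pushed outwards (0 at rest, about 0.002 as the carrier's end bead passes). The bead meets it some 11 mm before home; press down with about 8 to 12 N and it clicks past. Sizes in mm
- full_tote: the full black tote, fixed, same size, origin and axes as the empty one, its guide frame central; three jars stand in it. The stacked carrier's underside is 69 above this origin and dips 15 below the rim with 2.5 play: lift it straight up by 30 or more to clear. Sizes in mm
- oil_mid (a point): bystander: amber oil bottle, 52 mm across, 140 mm high, loose; point at half height
- ramekin_mid (a point): bystander: white bowl 84 mm across, 45 mm high, loose; point at half height
- jar0_mid (a point): bystander: jar with white label standing in the full tote, 44 mm across, 52 mm high, loose; point at half height
- jar1_mid (a point): bystander: jar with red label standing in the full tote, 44 mm across, 52 mm high, loose; point at half height
- jar2_mid (a point): bystander: jar with yellow label standing in the full tote, 44 mm across, 52 mm high, loose; point at half height
Not all that is in view belongs to the job. Leave any purple look-alike of the part that bears carrier_mid alone.

How it is judged:
By the outcome, as a careful person would: the job done as asked, in the order asked, and still so for the second after the job is handed in, with the robot touching nothing.
It also fails if it takes over 72 s, if anything falls off the work surface, if the arm or the gripper's body presses on something with over 40 N, if the wrist force passes 120 N, or if a joint passes its speed limit or range.

## Working session

There is one attempt and no reset: what is moved stays moved. The work goes in short steps, Python scripts to look and compute and a shell command to move; the robot and the scene stay as the last step left them, time stands still between calls to the robot, and variables do not carry over. Pictures are saved under pics/ and viewed, and the job is handed in when it is done.

```bash
ls; mkdir -p pics
python3 - <<'E'
from station import arm
import cv2,numpy as np
print(arm.get_state())
for n in ("top","side","wrist"):
    f=arm.grab_frame(n)
    cv2.imwrite(f"pics/{n}0.png",f["image"][:,:,::-1])
    np.savez(f"{n}0.npz",**{k:v for k,v in f.items()})
    print(n,f["vfov"],f["cx"],f["cy"],f["rvec"],f["tvec"])
E
```

```text
pics
{'t': 0.0, 'q': array([ 1.53210877e+00,  3.59409188e-01,  1.10573771e-02, -3.84355747e-04,
       -1.22409310e+00, -2.88083225e-01]), 'qd': array([ 7.49830118e-04, -8.19054007e-04, -3.08950295e-04, -2.53135976e-04,
       -7.26898847e-05,  8.28345423e-04]), 'joint_efforts': array([-2.03026202e-04, -5.82722497e+01,  2.93059462e+01,  6.99705586e+00,
        7.01544690e-03, -1.81405326e-04]), 'eef_pos': array([0.21660867, 0.63909557, 0.4037012 ]), 'ee_rot': array([ 3.13990935e+00, -1.22010428e-04, -3.26901582e-01]), 'force': array([ 0.54021715, -0.17308822, -0.19632211]), 'moment': array([-0.02312948, -0.01405287,  0.02901639]), 'width': 0.08820427578805404}
top 43.617149513589474 311.46415810734015 245.34421897513036 [ 2.1695152  -2.17025398  0.10567431] [0.11622078 0.49097753 1.9167597 ]
side 45.899019155657314 319.23152387953365 247.74902015523242 [ 2.22559936 -0.53158159  0.23752233] [-0.41440286  0.29879861  1.31118754]
wrist 58.40130012706022 324.3268297498876 240.38026298387422 [-1.71394646  2.39147582  0.3638667 ] [ 0.67417047 -0.03693633  0.39162408]
```

View pics/top0.png

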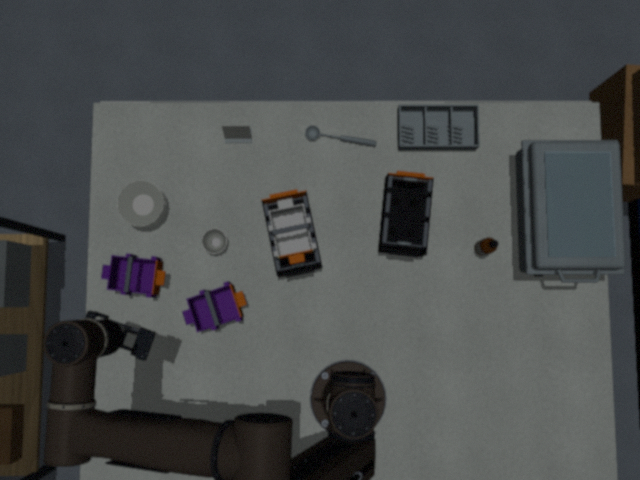

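View pics/side0.png

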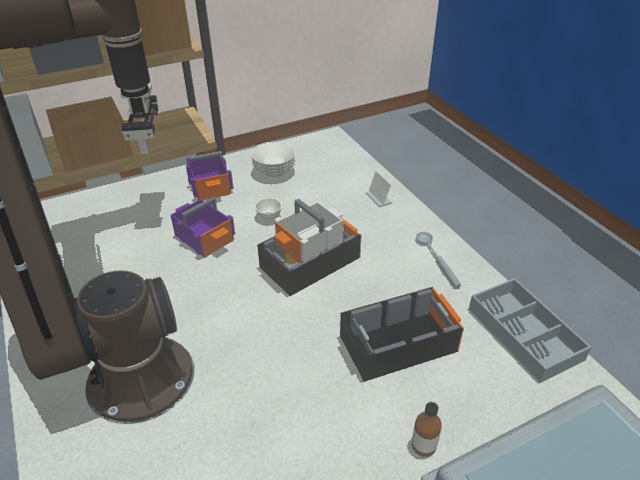

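View pics/wrist0.png

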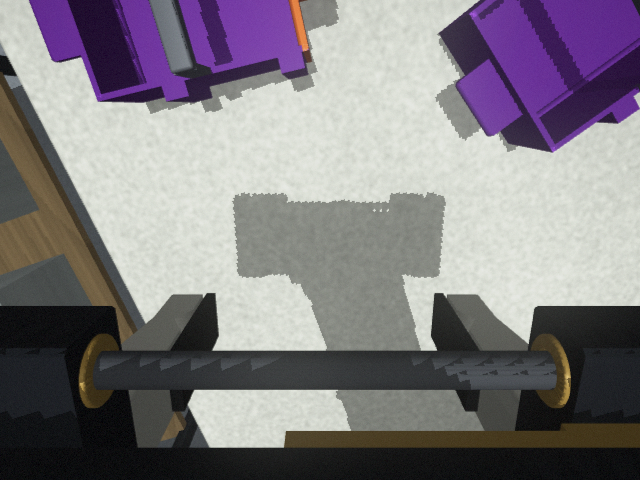

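```bash
cat > h.py <<'E'
import numpy as np,cv2
def cloud(f):
    d=np.asarray(f["depth"],float); h,w=d.shape
    fl=h/2/np.tan(np.radians(float(f["vfov"]))/2)
    u,v=np.meshgrid(np.arange(w),np.arange(h))
    P=np.stack([(u-f["cx"])/fl*d,(v-f["cy"])/fl*d,d],-1)
    R=cv2.Rodrigues(np.asarray(f["rvec"],float))[0]
    return (P-np.asarray(f["tvec"]).ravel())@R   # R^T(P-t)
def proj(f,p):
    fl=240/np.tan(np.radians(float(f["vfov"]))/2)
    K=np.array([[fl,0,f["cx"]],[0,fl,f["cy"]],[0,0,1]])
    return cv2.projectPoints(np.asarray(p,float).reshape(-1,3),np.asarray(f["rvec"],float),np.asarray(f["tvec"],float),K,None)[0].reshape(-1,2)
E
python3 - <<'E'
import numpy as np,cv2
from h import *
for n in("top","side"):
    f=dict(np.load(n+"0.npz")); W=cloud(f); im=f["image"].astype(int)
    Z=W[...,2]
    if n=="top":
        reg={"full":(250,330,180,285),"empty":(370,445,165,262),"oil":(470,505,230,262),"ramekin":(198,232,225,260)}
        for k,(a,b,c,d) in reg.items():
            w=W[c:d,a:b].reshape(-1,3); 
            print(k,np.histogram(w[:,2],bins=np.arange(0,.2,.01))[0])
        for k in("full","empty"):
            a,b,c,d=reg[k]; w=W[c:d,a:b].reshape(-1,3)
            m=(w[:,2]>.03)&(w[:,2]<.1) if k=="full" else (w[:,2]>.06)&(w[:,2]<.11)
            r=cv2.minAreaRect(w[m][:,:2].astype(np.float32)); print(k,r,w[m][:,2].mean())
    hsv=cv2.cvtColor(f["image"],cv2.COLOR_RGB2HSV)
    o=((hsv[...,0]>5)&(hsv[...,0]<18)&(hsv[...,1]>190)&(hsv[...,2]>120)).astype(np.uint8)
    nn,lab,st,ce=cv2.connectedComponentsWithStats(o)
    for i in range(1,nn):
        if st[i,4]>15:
            w=W[lab==i]; print(n,"orange",ce[i],st[i,4],np.median(w,0),w.min(0),w.max(0))
f=dict(np.load("top0.npz"))
c=f["image"][160:285,240:450,::-1]
cv2.imwrite("pics/topc.png",cv2.resize(c,None,fx=3.8,fy=3.8,interpolation=cv2.INTER_CUBIC))
f=dict(np.load("side0.npz"))
c=f["image"][190:390,240:480,::-1]
cv2.imwrite("pics/sidec.png",cv2.resize(c,None,fx=3,fy=3,interpolation=cv2.INTER_CUBIC))
E
```

```text
full [2749  315   38   42   37   71  278 1018  801  168   31   36   42  185
  256  140    3    7   77]
empty [3217  578   85   51  105   98  146  301  766  129    2    0    0    0
    0    0    0    0    0]
oil [427  43  14  12  17  16  15  17  42  61  44  12  10  32  23   0   0   0
   0]
ramekin [461 172  96  70  97  24   1   0   0   0   0   0   0   0   0   0   0   0
   0]
full ((0.5256456136703491, 0.179364413022995), (0.2692111134529114, 0.14616283774375916), 11.81798267364502) 0.07676604028475928
empty ((0.5872797966003418, -0.1848006695508957), (0.14871671795845032, 0.2695600092411041), 83.7430648803711) 0.08139211761924259
```

View pics/topc.png

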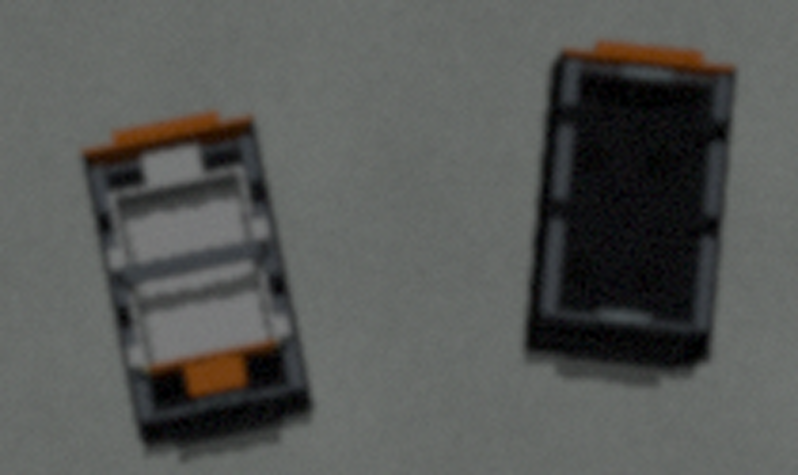

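View pics/sidec.png

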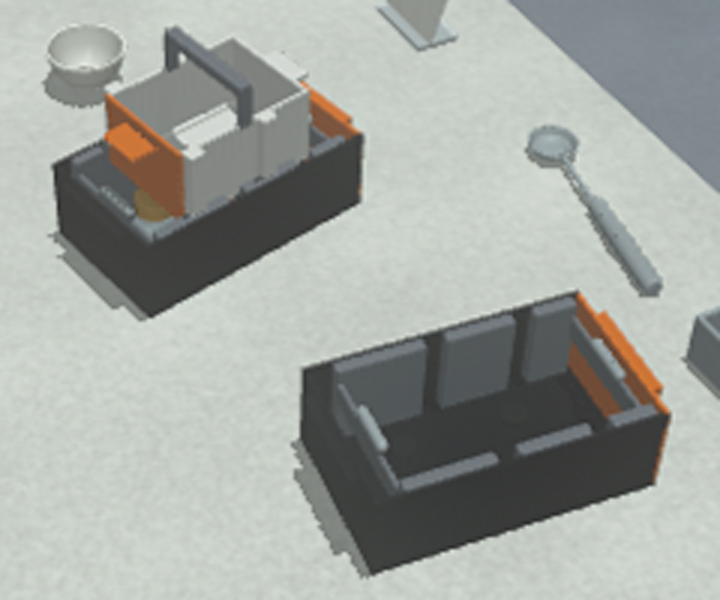

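Run:
```python
import numpy as np,cv2
from h import *
f=dict(np.load("top0.npz")); W=cloud(f)
hsv=cv2.cvtColor(f["image"],cv2.COLOR_RGB2HSV)
reg={"full":(250,330,180,285),"empty":(370,445,165,262)}
for k,c0,a0 in(("full",(.5256,.1794),11.8),("empty",(.5873,-.1848),-6.26)):
    a,b,c,d=reg[k]; w=W[c:d,a:b].reshape(-1,3)
    th=np.radians(a0);R=np.array([[np.cos(th),-np.sin(th)],[np.sin(th),np.cos(th)]])
    L=(w[:,:2]-c0)@R
    m=(w[:,2]>.07)&(w[:,2]<.098)
    # outer y edges by x slices
    for x0 in np.arange(-.15,.15,.02):
        s=L[m&(abs(L[:,0]-x0)<.01)]
        if len(s)>3: print(k,"x%.2f"%x0,len(s),s[:,1].min().round(4),s[:,1].max().round(4), s[:,1].mean().round(4))
    for y0 in np.arange(-.08,.081,.02):
        s=L[m&(abs(L[:,1]-y0)<.01)]
        if len(s)>3: print(k,"y%.2f"%y0,len(s),s[:,0].min().round(4),s[:,0].max().round(4))
    if k=="full":
        m=(w[:,2]>.175); s=w[m]; print("bar",len(s),s.mean(0),cv2.minAreaRect(s[:,:2].astype(np.float32)), np.percentile(s[:,2],[5,50,95]))
        m=(w[:,2]>.135)&(w[:,2]<.16); s=w[m]; print("rim",len(s),s.mean(0),cv2.minAreaRect(s[:,:2].astype(np.float32)),np.median(s[:,2]))
f=dict(np.load("side0.npz")); W=cloud(f)
w=W[210:290,255:365].reshape(-1,3)
m=(w[:,2]>.172)&(w[:,2]<.25); s=w[m]; print("side bar",len(s),s.mean(0),cv2.minAreaRect(s[:,:2].astype(np.float32)),np.percentile(s[:,2],[5,50,95,99]))
w=W[280:385,335:470].reshape(-1,3)
m=(w[:,2]>.07)&(w[:,2]<.1); s=w[m]; print("side empty",len(s),cv2.minAreaRect(s[:,:2].astype(np.float32)))
```

```text
full x-0.13 157 -0.0728 0.0714 0.0004
full x-0.11 99 -0.0727 0.0728 0.0012
full x-0.09 68 -0.0724 0.0729 0.004
full x-0.07 89 -0.0728 0.0728 -0.005
full x-0.05 201 -0.0729 0.0727 0.0016
full x-0.03 200 -0.0724 0.0729 0.001
full x-0.01 217 -0.0728 0.073 0.0001
full x0.01 101 -0.0721 0.0726 -0.0021
full x0.03 182 -0.0727 0.0728 -0.0004
full x0.05 201 -0.0721 0.0728 0.001
full x0.07 166 -0.0731 0.0727 -0.0003
full x0.09 64 -0.0726 0.0729 0.0005
full x0.11 91 -0.0726 0.073 -0.0001
full x0.13 142 -0.0729 0.0731 0.0003
full y-0.08 72 -0.1228 0.1231
full y-0.06 233 -0.124 0.1245
full y-0.04 274 -0.1337 0.1335
full y-0.02 269 -0.1344 0.1335
full y0.00 278 -0.1345 0.1344
full y0.02 266 -0.1341 0.1346
full y0.04 271 -0.1346 0.1342
full y0.06 239 -0.1242 0.1256
full y0.08 76 -0.1244 0.1221
bar 219 [0.4912299  0.17037764 0.44859186] ((0.41757357120513916, 0.17353688180446625), (0.24296638369560242, 0.10787073522806168), 3.1793160438537598) [0.18337073 0.19170843 1.95607137]
rim 520 [0.5209859  0.17905879 0.14567141] ((0.5245522856712341, 0.1795646846294403), (0.19869832694530487, 0.1294374018907
[... 486 characters left out ...]
0.0722 0.0734 -0.0006
empty x0.11 176 -0.0733 0.0744 -0.0006
empty x0.13 137 -0.0679 0.0732 0.0004
empty y-0.08 72 -0.1225 0.1189
empty y-0.06 329 -0.1255 0.1239
empty y-0.04 70 -0.1332 0.1338
empty y-0.02 88 -0.1346 0.1325
empty y0.00 106 -0.1348 0.1348
empty y0.02 89 -0.1344 0.1329
empty y0.04 67 -0.1345 0.1327
empty y0.06 258 -0.1245 0.124
empty y0.08 115 -0.1219 0.1229
side bar 127 [0.52821268 0.14544849 0.18616483] ((0.528616726398468, 0.15471763908863068), (0.016592534258961678, 0.06941671669483185), 10.894485473632812) [0.17617961 0.18755914 0.19222959 0.19300913]
side empty 2433 ((0.5855412483215332, -0.18555179238319397), (0.15346397459506989, 0.2715928256511688), 83.80110168457031)
```

```bash
cat > chan.py <<'E'
import numpy as np,cv2
from h import *
def prof(f,c,th,ys,z=.084,xs=np.arange(-.12,.1205,.001)):
    g=cv2.cvtColor(f["image"],cv2.COLOR_RGB2GRAY).astype(np.float32); out=[]
    th=np.radians(th)
    for y in ys:
        P=np.stack([c[0]+np.cos(th)*xs-np.sin(th)*y,c[1]+np.sin(th)*xs+np.cos(th)*y,0*xs+z],-1)
        p=proj(f,P).astype(np.float32); out.append(cv2.remap(g,p[:,0],p[:,1],cv2.INTER_LINEAR)[:,0])
    return xs,np.array(out)
def offset(xs,pr):
    r=[]
    for o in np.arange(-.02,.0201,.0005):
        ch=(abs(xs-.06-o)<.0095)|(abs(xs+.02-o)<.0095)
        pad=((abs(xs-.06-o)>.011)&(abs(xs-.06-o)<.022))|((abs(xs+.02-o)>.011)&(abs(xs+.02-o)<.022))
        r.append((pr[pad].mean()-pr[ch].mean(),o))
    return max(r)
E
python3 - <<'E'
from chan import *
c=(.5873,-.1848)
for n in("top","side"):
    f=dict(np.load(n+"0.npz"))
    for s in(1,-1):
        xs,P=prof(f,c,-6.2,s*np.array([.060,.062,.064,.066]))
        print(n,s,offset(xs,P.mean(0)),P.mean(0)[::6].astype(int))
    # sanity: full tote
E
```

```text
top 1 (np.float32(31.78503), np.float64(0.008500000000000025)) [12  8 14 30 54 58 58 58 58 58 58 58 58 57 58 57 51 27 16 24 50 57 58 59
 57 57 57 56 57 54 33 15 18 40 56 56 55 57 58 49 56]
top -1 (np.float32(35.389565), np.float64(0.008000000000000024)) [ 8  3  7 25 52 58 57 57 58 57 55 58 56 59 57 56 47 18  7 23 49 55 56 57
 55 57 56 57 57 51 28  6 16 40 54 55 56 57 54 48 54]
side 1 (np.float32(50.868584), np.float64(0.006000000000000023)) [ 63  63  62  88 118 119 119 117 119 119 117 119 117 117 119 116  99  59
  61  79 120 117 119 118 118 119 118 118 119 114  59  61  70 118 116 119
 118 118 120  87 137]
side -1 (np.float32(52.787506), np.float64(0.006000000000000023)) [ 63  70  81  94 118 116 118 118 118 117 118 118 116 116 117 117 101  57
  58  77 115 117 117 116 116 117 116 115 117 114  55  57  68 117 118 118
 117 119 119  94 140]
```

```bash
python3 -m handwheel '[[1,-1.5,0,0.1],[1,-1.5,0,0.1]]' 0; python3 -c "
from station import arm
s=arm.get_state();print(s['q'],s['ee_rot'],s['eef_pos'])"
```

```text
t: 0.35
eef_pos: [0.2366, 0.6091, 0.4039]
ee_rot: [3.14, 0.0, -0.122]
force: [0.2, -0.1, 1.0]
width: 0.0876
[ 1.49812574e+00  3.24313958e-01 -3.99584903e-02 -1.47465183e-04
 -1.20766714e+00 -4.94859038e-02] [ 3.14044398e+00  8.10680499e-05 -1.22208995e-01] [0.23661976 0.60907379 0.40390446]
```

```bash
python3 -m handwheel '[[1.92,-2.86,0,0.127],[1.92,-2.86,0,0.127],[1.92,-2.86,0,0.127],[1.92,-2.86,0,0.127],[1.92,-2.86,0,0.127],[1.92,-2.86,0,0.127],[1.92,-2.86,0,0.127],[1.92,-2.86,0,0.127],[1.92,-2.86,0,0.127],[1.92,-2.86,0,0.127],[1.92,-2.86,0,0.127],[1.92,-2.86,0,0.127],[1.92,-2.86,0,0.127],[1.92,-2.86,0,0.127],[1.92,-2.86,0,0.127],[0,0,0,0],[0,0,0,0]]' 0
python3 - <<'E'
from station import arm
import cv2
s=arm.get_state();print(s['q'],s['ee_rot'],s['eef_pos'],s['force'])
import numpy as np
f=arm.grab_frame("wrist"); cv2.imwrite("pics/w1.png",f["image"][:,:,::-1])
np.savez("w1.npz",**f)
from h import *
W=cloud(f)
print(f["tvec"],f["rvec"])
E
```

```text
t: 2.05
eef_pos: [0.5249, 0.1795, 0.4043]
ee_rot: [-3.141, 0.0, 1.775]
force: [-0.0, -0.1, -0.2]
width: 0.0874
[ 6.82405336e-01  1.62047214e-01 -2.56104044e-01 -1.89026677e-04
 -1.15332347e+00  2.66352636e+00] [-3.14091083e+00  1.58738541e-04  1.77505872e+00] [0.52493001 0.17948106 0.40428955] [-0.03169158 -0.09960319 -0.20761566]
[-0.55064273  0.02832363  0.41183328] [-2.82455737 -0.28947338 -0.04409368]
```

View pics/w1.png

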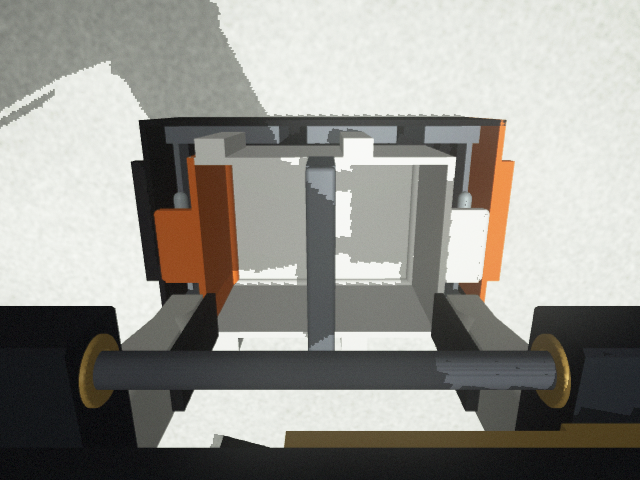

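Run:
```python
import numpy as np,cv2
from h import *
f=dict(np.load("w1.npz")); W=cloud(f)
w=W[165:345,295:345].reshape(-1,3); s=w[(w[:,2]>.17)&(w[:,2]<.21)]
r=cv2.minAreaRect(s[:,:2].astype(np.float32));print(r,np.median(s[:,2]),np.percentile(s[:,2],95))
w=W[130:330,150:490].reshape(-1,3); s=w[(w[:,2]>.143)&(w[:,2]<.16)]
r=cv2.minAreaRect(s[:,:2].astype(np.float32));print(r,np.median(s[:,2]))
```

```text
((0.521642804145813, 0.18768243491649628), (0.014058282598853111, 0.09174435585737228), 11.807368278503418) 0.19003619298838653 0.19105723653205273
((0.5221558809280396, 0.1849832534790039), (0.14684423804283142, 0.11703401058912277), 11.801163673400879) 0.14888626901153218
```

```bash
python3 -m handwheel '[[-0.07,0,-1.2,0],[0,0,-1.2,0],[0,0,-1.2,0],[0,0,-1.2,0],[0,0,-0.8,0],[0,0,-0.5,0],[0,0,0,0]]' 0;python3 -m handwheel '[[0,0,0,0],[0,0,0,0],[0,0,0,0],[0,0,0,0],[0,0,0,0],[0,0,0,0],[0,0,0,0],[0,0,0,0]]' 1 30
python3 - <<'E'
from station import arm
import cv2
f=arm.grab_frame("wrist"); cv2.imwrite("pics/w2.png",f["image"][:,:,::-1])
print(arm.get_state()["force"])
E
```

```text
t: 2.8
eef_pos: [0.5239, 0.1802, 0.3428]
ee_rot: [-3.14, 0.001, 1.778]
force: [0.4, 0.3, -0.3]
width: 0.0873
t: 3.6
eef_pos: [0.524, 0.1803, 0.3437]
ee_rot: [3.142, -0.0, 1.778]
force: [-0.4, -0.4, -0.1]
width: 0.0291
[1.04689003 0.15219342 0.17697381]
```

View pics/w2.png

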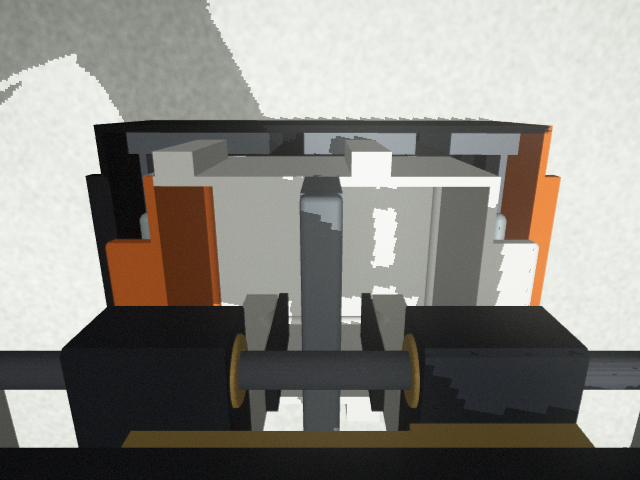

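```bash
python3 -m handwheel '[[0,0,0,0],[0,0,0,0],[0,0,0,0],[0,0,0,0],[0,0,0,0]]' 1 40; python3 -m handwheel '[[0,0,0.2,0],[0,0,0.4,0],[0,0,0.6,0],[0,0,0.8,0],[0,0,0.8,0],[0,0,0.8,0],[0,0,0.8,0],[0,0,0.8,0],[0,0,0.8,0],[0,0,0.6,0],[0,0,0.4,0],[0,0,0,0],[0,0,0,0]]' 1 40
python3 - <<'E'
from station import arm
import cv2
f=arm.grab_frame("side"); cv2.imwrite("pics/s3.png",f["image"][:,:,::-1])
import numpy as np
F=[]
print(arm.get_state()["force"],arm.get_state()["moment"])
E
```

```text
t: 4.15
eef_pos: [0.5239, 0.1802, 0.3436]
ee_rot: [-3.141, 0.0, 1.778]
force: [-2.4, 0.1, 1.5]
width: 0.0136
t: 5.45
eef_pos: [0.5239, 0.1802, 0.4134]
ee_rot: [-3.141, 0.0, 1.778]
force: [0.2, 0.2, -4.0]
width: 0.0139
[-0.66889312 -0.28925905 -3.82246286] [-0.09737697 -0.1498549   0.00684297]
```

View pics/s3.png

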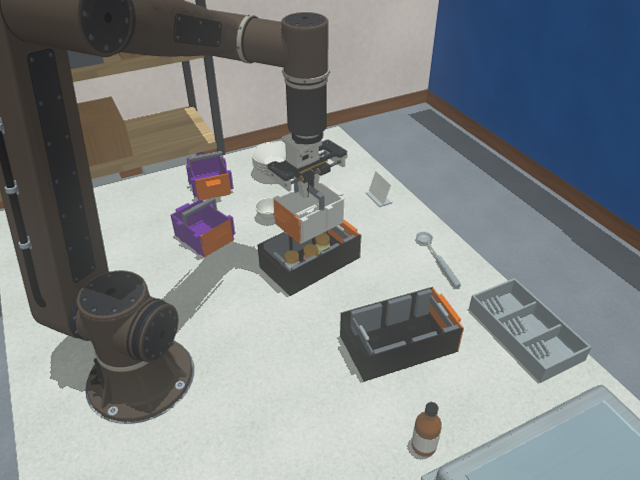

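```bash
python3 -m handwheel '[[0.1,-0.5,0.5,-0.05],[0.2,-1,0.5,-0.1],[0.3,-1.5,0,-0.14],[0.3,-1.5,0,-0.14],[0.3,-1.5,0,-0.14],[0.3,-1.5,0,-0.14],[0.3,-1.5,0,-0.14],[0.3,-1.5,0,-0.14],[0.3,-1.5,0,-0.14],[0.3,-1.5,0,-0.14],[0.3,-1.5,0,-0.14],[0.3,-1.5,0,-0.14],[0.3,-1.5,0,-0.14],[0.3,-1.5,0,-0.14],[0.3,-1.5,0,-0.14],[0.3,-1.5,0,-0.14],[0.3,-1.5,0,-0.14],[0.3,-1.5,0,-0.14],[0.3,-1.5,0,-0.14],[0.3,-1.5,0,-0.14]]'; python3 -m handwheel '[[0.3,-1.5,0,-0.14],[0.3,-1.5,0,-0.14],[0.3,-1.5,0,-0.14],[0.3,-1.5,0,-0.14],[0.14,-1.08,0,-0.14],[0,0,0,-0.08],[0,0,0,-0.01],[0,0,0,0],[0,0,0,0],[0,0,0,0]]'
python3 - <<'E'
from station import arm
import cv2,numpy as np
for n in("top","side","wrist"):
    f=arm.grab_frame(n); cv2.imwrite(f"pics/{n}4.png",f["image"][:,:,::-1]); np.savez(n+"4.npz",**f)
s=arm.get_state();print(s["force"],s["moment"],s["q"],s["eef_pos"],s["ee_rot"])
E
```

```text
t: 7.5
eef_pos: [0.5811, -0.1054, 0.4231]
ee_rot: [3.141, 0.001, -0.898]
force: [-0.1, 0.3, -3.7]
width: 0.0136
t: 8.5
eef_pos: [0.5944, -0.1753, 0.4236]
ee_rot: [3.142, 0.0, -1.68]
force: [0.8, 0.0, -3.6]
width: 0.0137
[-0.16168465  0.77869141 -4.36870455] [ 0.06220711 -0.0423545  -0.01769568] [ 2.77540921e-02  2.57236333e-01 -8.81174015e-02 -1.31322821e-05
 -1.22532570e+00 -1.37917695e-01] [ 0.59439747 -0.17537022  0.42371975] [-3.14147857e+00  2.83106897e-05 -1.68096437e+00]
```

View pics/side4.png

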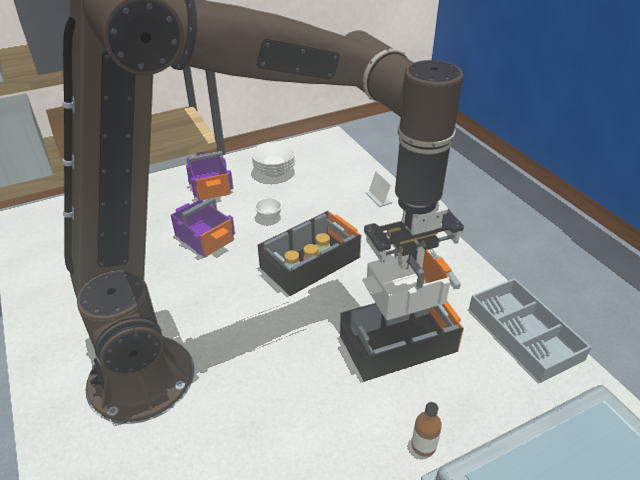

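View pics/wrist4.png

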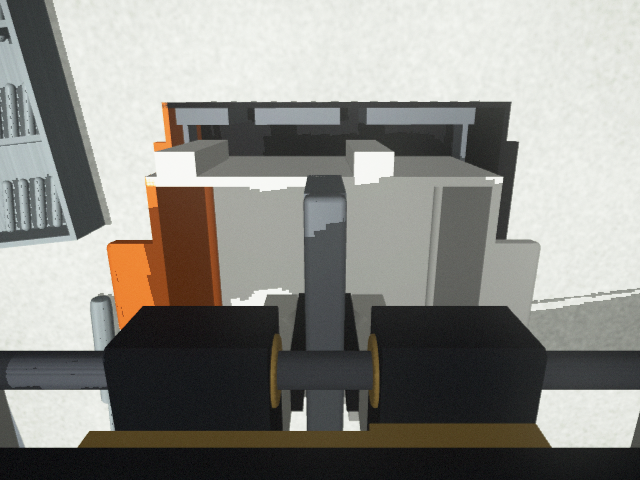

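View pics/top4.png

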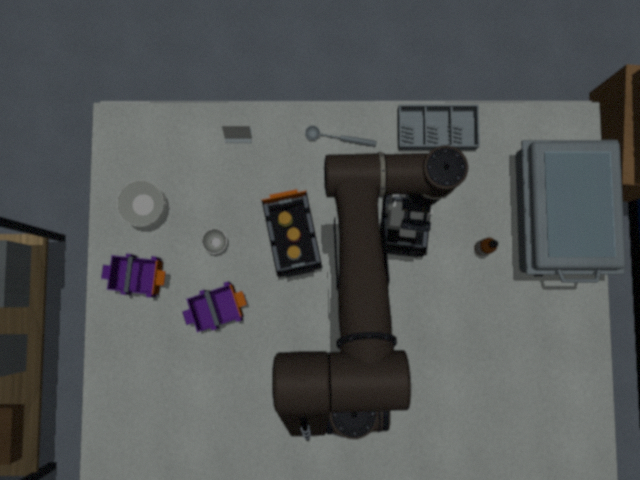

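Run:
```python
import numpy as np,cv2
from h import *
f=dict(np.load("wrist4.npz")); W=cloud(f)
th=np.radians(-6.25);R=np.array([[np.cos(th),-np.sin(th)],[np.sin(th),np.cos(th)]])
L=np.concatenate([(W[...,:2]-np.array([.5944,-.1754]))@R,W[...,2:]],-1)
def show(n,u0,u1,v0,v1,z0,z1):
    w=L[v0:v1,u0:u1].reshape(-1,3); s=w[(w[:,2]>z0)&(w[:,2]<z1)]
    r=cv2.minAreaRect((s[:,:2]*1000).astype(np.float32))
    print(n,len(s),"x",np.percentile(s[:,0],[0.5,99.5]).round(4),"y",np.percentile(s[:,1],[.5,99.5]).round(4),"z",np.median(s[:,2]).round(4),r)
show("tote rim",150,520,100,130,.078,.09)
show("pads",180,480,105,130,.08,.088)
show("carrier rim",145,505,138,300,.21,.25)
show("rib L",150,230,138,178,.2,.25)
show("rib R",340,400,138,178,.2,.25)
show("bar",300,350,180,300,.25,.29)
# pad edge along row: grayscale along v=116
g=cv2.cvtColor(f["image"],cv2.COLOR_RGB2GRAY)
for v in(113,116,119):
    r=g[v,160:500].astype(int); e=np.where(abs(np.diff(r))>25)[0]+160
    print(v,[(int(u),L[v,u].round(4).tolist()) for u in e])
```

```text
tote rim 6673 x [-0.1311  0.1151] y [-0.0841 -0.0666] z 0.0841 ((-8.007682800292969, -74.6058578491211), (18.79520034790039, 248.390380859375), 89.95703887939453)
pads 5022 x [-0.1066  0.103 ] y [-0.082  -0.0688] z 0.0842 ((-2.8025970458984375, -75.3922119140625), (13.124885559082031, 214.28286743164062), 89.94923400878906)
carrier rim 15312 x [-0.0829  0.0832] y [-0.0641  0.0057] z 0.2283 ((0.01679229736328125, -27.347888946533203), (73.60944366455078, 170.16160583496094), 89.8379898071289)
rib L 2010 x [0.0407 0.0721] y [-0.0641 -0.0537] z 0.2289 ((56.31581115722656, -58.928192138671875), (34.199119567871094, 10.6257905960083), 0.1182001456618309)
rib R 1559 x [-0.0329 -0.0065] y [-0.064  -0.0536] z 0.2288 ((-20.162776947021484, -58.802001953125), (28.423736572265625, 10.570551872253418), 0.04390916973352432)
bar 4781 x [-0.0067  0.0072] y [-0.0542 -0.018 ] z 0.2702 ((0.7309885025024414, -31.87772560119629), (19.11040496826172, 44.90241241455078), 0.927894651889801)
113 [(162, [0.1466, -0.0754, 0.0011]), (167, [0.1125, -0.0766, 0.0852]), (168, [0.1122, -0.0766, 0.0841]), (174, [0.1
[... 455 characters left out ...]
745, 0.084]), (228, [0.0693, -0.0745, 0.0847]), (253, [0.0644, -0.0728, 0.0039]), (254, [0.0634, -0.0728, 0.0046]), (339, [-0.01, -0.0744, 0.0834]), (365, [-0.0295, -0.0742, 0.0741]), (366, [-0.0296, -0.0744, 0.0815]), (474, [-0.1065, -0.0744, 0.0842])]
119 [(162, [0.1474, -0.0702, 0.0004]), (163, [0.1469, -0.0701, -0.0006]), (168, [0.1124, -0.0725, 0.0846]), (175, [0.1122, -0.0721, 0.0704]), (176, [0.1068, -0.0725, 0.0844]), (227, [0.07, -0.0725, 0.0852]), (228, [0.0697, -0.0724, 0.0833]), (253, [0.0644, -0.0702, 0.0048]), (254, [0.0636, -0.0702, 0.0038]), (339, [-0.01, -0.0724, 0.0846]), (366, [-0.0297, -0.0723, 0.0808]), (473, [-0.106, -0.0723, 0.0844]), (474, [-0.1073, -0.0722, 0.0827])]
```

```bash
python3 -m handwheel '[[-0.1,-0.57,-0.5,0],[0,-0.57,-0.8,0],[0,0,-0.8,0],[0,0,-0.8,0],[0,0,-0.8,0],[0,0,-0.8,0],[0,0,-0.8,0],[0,0,-0.5,0],[0,0,-0.3,0],[0,0,0,0],[0,0,0,0]]'
python3 - <<'E'
from station import arm
import cv2,numpy as np
for n in("side","wrist"):
    f=arm.grab_frame(n); cv2.imwrite(f"pics/{n}5.png",f["image"][:,:,::-1]); np.savez(n+"5.npz",**f)
s=arm.get_state();print(s["force"],s["moment"],s["q"],s["eef_pos"],s["ee_rot"])
E
```

```text
t: 9.75
eef_pos: [0.5935, -0.187, 0.363]
ee_rot: [-3.141, -0.0, -1.682]
force: [0.4, -0.1, -4.2]
width: 0.0138
[-1.16220224 -0.12787717 -3.63805512] [ 0.13713421 -0.0735844   0.01696029] [ 8.21369903e-03  3.01430699e-01 -1.69218778e-01  1.49301321e-04
 -1.09934519e+00 -1.19207537e-01] [ 0.59353054 -0.18695787  0.36313359] [-3.14078086e+00 -3.67870700e-05 -1.68172242e+00]
```

View pics/wrist5.png

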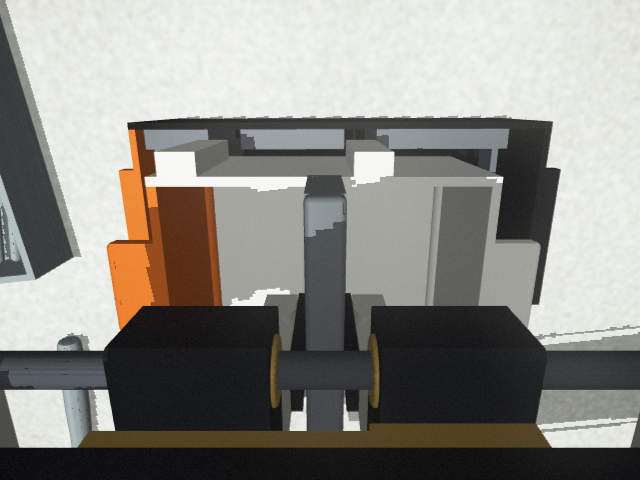

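View pics/side5.png

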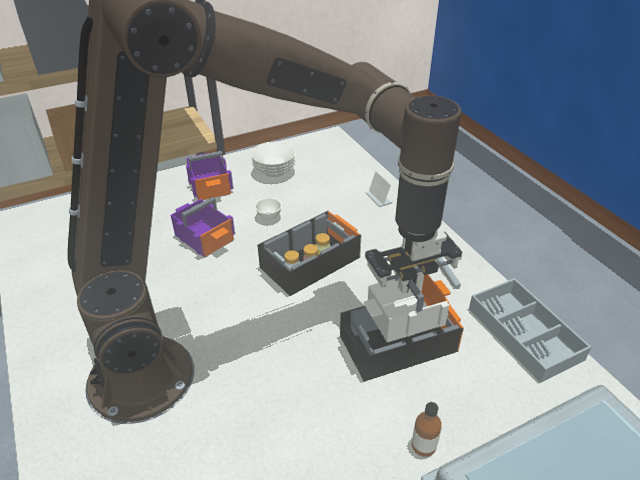

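Run:
```python
import numpy as np,cv2
from h import *
f=dict(np.load("wrist5.npz")); W=cloud(f)
th=np.radians(-6.3);R=np.array([[np.cos(th),-np.sin(th)],[np.sin(th),np.cos(th)]])
L=np.concatenate([(W[...,:2]-np.array([.5935,-.1870]))@R,W[...,2:]],-1)
w=L[115:140,120:560].reshape(-1,3); s=w[(w[:,2]>.078)&(w[:,2]<.09)]
print("tote rim x",np.percentile(s[:,0],[.5,99.5]),"y",np.percentile(s[:,1],[.5,99.5]))
for a,b in((150,240),(345,400)):
    w=L[138:178,a:b].reshape(-1,3); s=w[(w[:,2]>.155)&(w[:,2]<.18)]
    print("rib y",np.percentile(s[:,1],[.5,99.5]),np.median(s[:,2]))
g=cv2.cvtColor(f["image"],cv2.COLOR_RGB2GRAY)
for v in(130,133,136):
    r=g[v,140:520].astype(int); e=np.where(abs(np.diff(r))>20)[0]+140
    print(v,[(int(u),L[v,u].round(4).tolist()) for u in e])
for v in(160,170):
    r=g[v,140:520].astype(int); e=np.where(abs(np.diff(r))>20)[0]+140
    print("ribs",v,[(int(u),L[v,u].round(4).tolist()) for u in e])
```

```text
tote rim x [-0.1312948   0.11477369] y [-0.07281776 -0.0626954 ]
rib y [-0.06418018 -0.05377781] 0.16887261000137535
rib y [-0.06407835 -0.05361255] 0.16845145028243896
130 [(142, [0.1113, -0.0676, 0.0749]), (143, [0.1122, -0.0674, 0.0712]), (206, [0.0698, -0.068, 0.0847]), (207, [0.0695, -0.068, 0.0837]), (238, [0.0671, -0.0638, 0.0034]), (239, [0.0663, -0.0638, 0.0032]), (240, [0.0501, -0.068, 0.0838]), (343, [-0.0103, -0.0679, 0.0832]), (344, [-0.0108, -0.0679, 0.0842]), (375, [-0.0298, -0.0675, 0.0767]), (376, [-0.0299, -0.0678, 0.0812]), (508, [-0.1064, -0.0679, 0.085]), (509, [-0.1281, -0.0652, 0.0342])]
133 [(143, [0.1119, -0.0657, 0.0724]), (207, [0.0697, -0.0663, 0.0836]), (239, [0.0663, -0.0616, 0.0043]), (240, [0.05, -0.0663, 0.0851]), (343, [-0.0103, -0.0662, 0.0836]), (344, [-0.0108, -0.0663, 0.0848]), (376, [-0.0298, -0.0661, 0.0826]), (508, [-0.1071, -0.0661, 0.0838])]
136 [(143, [0.1122, -0.0639, 0.0723]), (144, [0.1123, -0.0637, 0.0705]), (207, [0.0694, -0.0646, 0.085]), (208, [0.0687, -0.0647, 0.0857]), (240, [0.0654, -0.0594, 0.0053]), (246, [0.0467, -0.0646, 0.084
[... 357 characters left out ...]
(353, [-0.0112, -0.0601, 0.1645]), (354, [-0.0113, -0.0607, 0.1694]), (393, [-0.0272, -0.0605, 0.1679]), (394, [-0.0363, -0.054, 0.1131]), (459, [-0.0712, -0.0538, 0.1117]), (460, [-0.0716, -0.0538, 0.1121]), (489, [-0.103, -0.0488, 0.0698]), (490, [-0.1033, -0.0489, 0.0709]), (496, [-0.1069, -0.0489, 0.0711])]
ribs 170 [(140, [0.1113, -0.0448, 0.0849]), (154, [0.1119, -0.0416, 0.0622]), (155, [0.112, -0.0413, 0.0604]), (195, [0.0528, -0.0568, 0.1694]), (352, [-0.0112, -0.0552, 0.1586]), (353, [-0.0113, -0.056, 0.1647]), (392, [-0.0268, -0.0566, 0.1685]), (393, [-0.0272, -0.0566, 0.1688]), (486, [-0.0721, -0.0538, 0.1494]), (489, [-0.1033, -0.0427, 0.071]), (495, [-0.1072, -0.0426, 0.0706])]
```

```bash
python3 -m handwheel '[[-0.07,-0.04,-0.3,0],[0,0,-0.4,0],[0,0,-0.4,0],[0,0,-0.3,0],[0,0,-0.2,0],[0,0,0,0],[0,0,0,0]]';  python3 -m handwheel '[[0,0,-0.1,0],[0,0,-0.1,0],[0,0,0,0]]';python3 -m handwheel '[[0,0,-0.1,0],[0,0,-0.1,0],[0,0,0,0]]'
```

```text
t: 10.55
eef_pos: [0.5928, -0.1874, 0.3467]
ee_rot: [3.142, -0.0, -1.682]
force: [-0.1, -0.1, -3.5]
width: 0.0137
t: 10.85
eef_pos: [0.5926, -0.1873, 0.3445]
ee_rot: [3.141, 0.0, -1.682]
force: [0.1, 0.7, -4.5]
width: 0.0137
t: 11.15
eef_pos: [0.5926, -0.1873, 0.3425]
ee_rot: [3.141, -0.0, -1.682]
force: [-0.2, 1.0, -4.2]
width: 0.0135
```

```bash
python3 -m handwheel '[[0,0,-0.1,0],[0,0,0,0]]';  python3 -m handwheel '[[0,0,-0.1,0],[0,0,0,0]]'; python3 -m handwheel '[[0,0,-0.1,0],[0,0,0,0]]'
```

```text
t: 11.35
eef_pos: [0.5926, -0.1874, 0.3415]
ee_rot: [3.141, -0.0, -1.682]
force: [-0.2, 0.4, -4.7]
width: 0.0138
t: 11.55
eef_pos: [0.5926, -0.1873, 0.3405]
ee_rot: [3.141, 0.0, -1.682]
force: [0.3, 0.1, -4.0]
width: 0.0135
t: 11.75
eef_pos: [0.5926, -0.1873, 0.3395]
ee_rot: [3.141, 0.0, -1.682]
force: [0.3, -0.0, -4.6]
width: 0.0135
```

```bash
python3 -m handwheel '[[0,0,-0.2,0],[0,0,-0.2,0],[0,0,-0.2,0],[0,0,-0.2,0],[0,0,0,0]]'
```

```text
t: 12.25
eef_pos: [0.5926, -0.1873, 0.3312]
ee_rot: [3.141, 0.0, -1.682]
force: [-0.1, 0.4, -3.8]
width: 0.0138
```

```bash
python3 -m handwheel '[[0,0,-0.2,0],[0,0,-0.2,0],[0,0,-0.2,0],[0,0,-0.2,0],[0,0,-0.2,0],[0,0,0,0]]'
```

```text
t: 12.85
eef_pos: [0.5926, -0.1873, 0.3213]
ee_rot: [3.141, 0.0, -1.682]
force: [-0.1, 0.4, -4.8]
width: 0.0134
```

```bash
python3 -m handwheel '[[0,0,-0.2,0],[0,0,-0.2,0],[0,0,-0.2,0],[0,0,-0.2,0],[0,0,-0.2,0],[0,0,0,0]]'; python3 -m handwheel '[[0,0,-0.2,0],[0,0,-0.2,0],[0,0,-0.2,0],[0,0,-0.2,0],[0,0,-0.2,0],[0,0,0,0]]'
```

```text
t: 13.45
eef_pos: [0.5926, -0.1873, 0.3112]
ee_rot: [3.141, 0.0, -1.682]
force: [0.0, -0.2, -4.3]
width: 0.0136
t: 14.05
eef_pos: [0.5926, -0.1873, 0.3013]
ee_rot: [3.141, 0.0, -1.682]
force: [1.3, -0.5, -3.9]
width: 0.0141
```

```bash
python3 -m handwheel '[[0,0,-0.2,0],[0,0,-0.2,0],[0,0,-0.2,0],[0,0,-0.1,0],[0,0,0,0]]'; python3 -m handwheel '[[0,0,-0.1,0],[0,0,0,0]]';python3 -m handwheel '[[0,0,-0.1,0],[0,0,0,0]]'
```

```text
t: 14.55
eef_pos: [0.5926, -0.1873, 0.2944]
ee_rot: [3.141, 0.0, -1.682]
force: [-0.1, 0.3, -4.6]
width: 0.0136
t: 14.75
eef_pos: [0.5927, -0.1874, 0.2936]
ee_rot: [3.142, 0.0, -1.682]
force: [-0.4, 0.6, -4.3]
width: 0.0136
t: 14.95
eef_pos: [0.5926, -0.1873, 0.2926]
ee_rot: [3.141, 0.0, -1.682]
force: [0.2, 0.1, -4.0]
width: 0.014
```

```bash
python3 -m handwheel '[[0,0,-0.05,0],[0,0,0,0]]';python3 -m handwheel '[[0,0,-0.05,0],[0,0,0,0]]'
```

```text
t: 15.15
eef_pos: [0.5927, -0.1873, 0.2921]
ee_rot: [3.142, -0.0, -1.682]
force: [-0.0, 1.1, -3.7]
width: 0.0134
t: 15.35
eef_pos: [0.5928, -0.1873, 0.2917]
ee_rot: [-3.141, -0.0, -1.682]
force: [-0.7, 0.0, -3.2]
width: 0.0138
```

```bash
python3 -m handwheel '[[0,0,-0.05,0],[0,0,0,0]]';python3 -m handwheel '[[0,0,-0.05,0],[0,0,0,0]]'
```

```text
t: 15.55
eef_pos: [0.5928, -0.1874, 0.2915]
ee_rot: [-3.141, -0.0, -1.682]
force: [-0.5, -0.4, -0.9]
width: 0.0138
t: 15.75
eef_pos: [0.5929, -0.1874, 0.2912]
ee_rot: [-3.141, -0.0, -1.682]
force: [-0.8, 0.5, 1.3]
width: 0.0136
```

```bash
python3 -m handwheel '[[0,0,-0.05,0],[0,0,0,0]]'
```

```text
t: 15.95
eef_pos: [0.5928, -0.1875, 0.291]
ee_rot: [-3.141, -0.0, -1.682]
force: [-2.0, -0.1, 4.6]
width: 0.0134
```

```bash
python3 -m handwheel '[[0,0,-0.05,0],[0,0,0,0]]'
```

```text
t: 16.15
eef_pos: [0.5927, -0.1876, 0.2907]
ee_rot: [-3.141, -0.001, -1.681]
force: [-2.8, 0.1, 6.6]
width: 0.0134
```

```bash
python3 -m handwheel '[[0,0,-0.05,0],[0,0,0,0]]'
```

```text
t: 16.35
eef_pos: [0.5926, -0.1876, 0.2904]
ee_rot: [-3.141, -0.001, -1.681]
force: [-4.6, 1.1, 8.0]
width: 0.0137
```

```bash
python3 -m handwheel '[[-0.05,0,-0.03,0],[0,0,0,0]]'
```

```text
t: 16.55
eef_pos: [0.5923, -0.1876, 0.2902]
ee_rot: [-3.14, -0.001, -1.681]
force: [-3.4, 0.2, 7.6]
width: 0.0134
```

```bash
python3 -m handwheel '[[0,0,-0.05,0],[0,0,0,0]]'
```

```text
t: 16.75
eef_pos: [0.5923, -0.1876, 0.2894]
ee_rot: [-3.14, -0.0, -1.681]
force: [-3.2, 1.4, 6.8]
width: 0.0137
```

```bash
python3 -m handwheel '[[0,0,-0.05,0],[0,0,0,0]]'
```

```text
t: 16.95
eef_pos: [0.5923, -0.1875, 0.2887]
ee_rot: [-3.14, -0.0, -1.682]
force: [-2.0, -0.0, 4.0]
width: 0.0136
```

```bash
python3 -m handwheel '[[0,0,-0.05,0],[0,0,0,0]]'
```

```text
t: 17.15
eef_pos: [0.5923, -0.1874, 0.2874]
ee_rot: [-3.141, -0.0, -1.682]
force: [-0.6, -0.7, 1.4]
width: 0.0135
```

```bash
python3 -m handwheel '[[0,0,-0.05,0],[0,0,0,0]]'
```

```text
t: 17.35
eef_pos: [0.5921, -0.1873, 0.2864]
ee_rot: [3.141, 0.0, -1.682]
force: [-1.1, -1.1, 0.6]
width: 0.0137
```

```bash
python3 -m handwheel '[[0,0,-0.05,0],[0,0,0,0]]'
```

```text
t: 17.55
eef_pos: [0.5921, -0.1873, 0.2859]
ee_rot: [3.141, 0.0, -1.682]
force: [-0.6, -0.0, -2.0]
width: 0.0138
```

```bash
python3 -m handwheel '[[0,0,-0.05,0],[0,0,0,0]]'
```

```text
t: 17.75
eef_pos: [0.5921, -0.1873, 0.2855]
ee_rot: [3.141, 0.0, -1.682]
force: [-0.9, -0.1, -2.3]
width: 0.0135
```

```bash
python3 -m handwheel '[[0,0,-0.1,0],[0,0,0,0]]'; python3 -m handwheel '[[0,0,-0.1,0],[0,0,0,0]]'
```

```text
t: 17.95
eef_pos: [0.592, -0.1873, 0.2844]
ee_rot: [3.141, 0.0, -1.682]
force: [0.3, -0.6, -3.6]
width: 0.0136
t: 18.15
eef_pos: [0.592, -0.1873, 0.2834]
ee_rot: [3.141, 0.0, -1.682]
force: [0.1, 1.2, -3.8]
width: 0.0137
```

```bash
python3 -m handwheel '[[0,0,-0.05,0],[0,0,0,0]]'; python3 -m handwheel '[[0,0,-0.05,0],[0,0,0,0]]'
```

```text
t: 18.35
eef_pos: [0.592, -0.1873, 0.283]
ee_rot: [3.141, 0.0, -1.682]
force: [0.2, -0.4, -4.8]
width: 0.0141
t: 18.55
eef_pos: [0.5921, -0.1873, 0.2826]
ee_rot: [3.141, 0.0, -1.682]
force: [-0.3, 0.0, -4.7]
width: 0.0136
```

```bash
python3 -m handwheel '[[0,0,-0.05,0],[0,0,0,0]]'; python3 -m handwheel '[[0,0,-0.05,0],[0,0,0,0]]'
```

```text
t: 18.75
eef_pos: [0.5921, -0.1873, 0.2822]
ee_rot: [3.141, 0.0, -1.682]
force: [-0.7, 0.5, -4.4]
width: 0.0136
t: 18.95
eef_pos: [0.5921, -0.1873, 0.2817]
ee_rot: [3.141, 0.0, -1.682]
force: [0.1, -0.3, -5.4]
width: 0.0137
```

```bash
python3 -m handwheel '[[0,0,-0.05,0],[0,0,0,0]]'; python3 -m handwheel '[[0,0,-0.05,0],[0,0,0,0]]'
```

```text
t: 19.15
eef_pos: [0.5921, -0.1874, 0.2812]
ee_rot: [3.141, -0.0, -1.682]
force: [0.2, 0.7, -5.6]
width: 0.0133
t: 19.35
eef_pos: [0.5923, -0.1874, 0.281]
ee_rot: [-3.141, -0.0, -1.682]
force: [0.1, -0.0, -3.9]
width: 0.0133
```

```bash
python3 -m handwheel '[[0,0,-0.05,0],[0,0,0,0]]'
```

```text
t: 19.55
eef_pos: [0.5924, -0.1874, 0.2807]
ee_rot: [-3.141, -0.0, -1.682]
force: [-0.1, 0.2, -1.6]
width: 0.0136
```

```bash
python3 -m handwheel '[[0,0,-0.05,0],[0,0,0,0]]'
```

```text
t: 19.75
eef_pos: [0.5925, -0.1874, 0.2803]
ee_rot: [-3.141, -0.0, -1.682]
force: [-0.1, 0.1, -1.0]
width: 0.0134
```

```bash
python3 -m handwheel '[[0,0,-0.05,0],[0,0,0,0]]'
```

```text
t: 19.95
eef_pos: [0.5925, -0.1874, 0.2798]
ee_rot: [-3.141, -0.0, -1.682]
force: [0.4, 0.1, 2.4]
width: 0.0135
```

```bash
python3 -m handwheel '[[0,0,-0.05,0],[0,0,0,0]]'
```

```text
t: 20.15
eef_pos: [0.5925, -0.1874, 0.2794]
ee_rot: [-3.141, -0.0, -1.682]
force: [-0.3, 0.0, 4.2]
width: 0.0134
```

```bash
python3 -m handwheel '[[0,0,-0.05,0],[0,0,0,0]]'
```

```text
t: 20.35
eef_pos: [0.5925, -0.1874, 0.279]
ee_rot: [-3.14, -0.0, -1.682]
force: [-0.5, 0.2, 6.8]
width: 0.0136
```

```bash
python3 -m handwheel '[[0,0,-0.05,0],[0,0,0,0]]'
```

```text
t: 20.55
eef_pos: [0.5925, -0.1874, 0.2787]
ee_rot: [-3.14, -0.0, -1.681]
force: [-1.6, 0.9, 7.2]
width: 0.0135
```

```bash
python3 -m handwheel '[[0,0,-0.05,0],[0,0,0,0],[0,0,0,0]]'
```

```text
t: 20.85
eef_pos: [0.5925, -0.1874, 0.2784]
ee_rot: [-3.14, -0.0, -1.681]
force: [-1.7, 1.3, 9.3]
width: 0.0136
```

```bash
python3 -m handwheel '[[0,0,0.1,0],[0,0,0.1,0],[0,0,0,0]]'
```

```text
t: 21.15
eef_pos: [0.5924, -0.1874, 0.2796]
ee_rot: [-3.141, 0.0, -1.682]
force: [1.2, 0.3, 1.7]
width: 0.0136
```

Run:
```python
from station import arm
import cv2,numpy as np
for n in("side","wrist"):
    f=arm.grab_frame(n); cv2.imwrite(f"pics/{n}6.png",f["image"][:,:,::-1]); np.savez(n+"6.npz",**f)
```

```text
(no output)
```

View pics/wrist6.png

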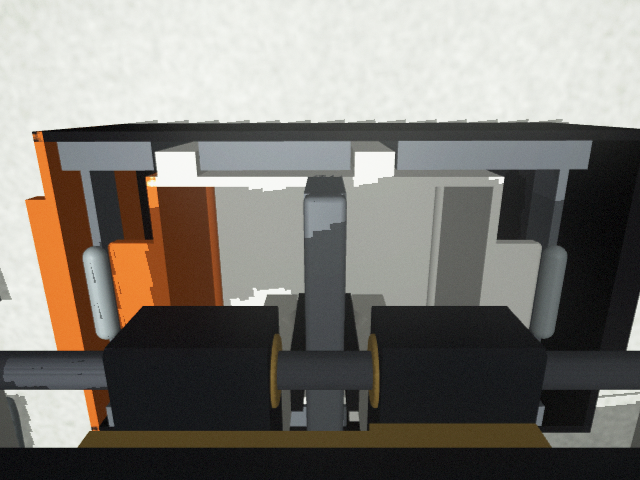

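The picture shows the ribs seated in the channels (about 175,160 and 372,160) and both lips below the catches. I'll ease off and release.

```bash
python3 -m handwheel '[[0,0,0.06,0],[0,0,0,0]]';  python3 -m handwheel '[[0,0,0,0],[0,0,0,0],[0,0,0,0],[0,0,0,0],[0,0,0,0],[0,0,0,0],[0,0,0,0],[0,0,0,0]]' 0.5
```

```text
t: 21.45
eef_pos: [0.5923, -0.1874, 0.2799]
ee_rot: [-3.141, 0.0, -1.682]
force: [3.0, -1.3, 0.4]
width: 0.0136
t: 22.25
eef_pos: [0.5922, -0.1874, 0.28]
ee_rot: [-3.142, 0.0, -1.682]
force: [1.0, 0.5, 0.0]
width: 0.0439
```

```bash
python3 -m handwheel '[[0,0,0.2,0],[0,0,0.5,0],[0,0,0.8,0],[0,0,1,0],[0,0,1.5,0],[0,0,1.5,0],[0,0,2,0],[0,0,2,0],[0,0,2,0],[0,0,1,0],[0,0,0,0]]'
python3 - <<'E'
from station import arm
import cv2,numpy as np
from h import *
f=arm.grab_frame("wrist"); cv2.imwrite("pics/w7.png",f["image"][:,:,::-1]); W=cloud(f)
np.savez("w7.npz",**f)
s=arm.get_state(); print(s["force"],s["eef_pos"])
th=np.radians(-6.3);R=np.array([[np.cos(th),-np.sin(th)],[np.sin(th),np.cos(th)]])
L=np.concatenate([(W[...,:2]-np.array([.5873,-.1848]))@R,W[...,2:]],-1)
hsv=cv2.cvtColor(f["image"],cv2.COLOR_RGB2HSV)
wh=(hsv[...,1]<25)&(hsv[...,2]>120)&(abs(L[...,0])<.085)&(abs(L[...,1])<.075)&(L[...,2]>.07)&(L[...,2]<.1)
s=L[wh]; print("white rim",len(s),np.percentile(s,[2,50,98],axis=0).round(4))
A=np.c_[s[:,:2],np.ones(len(s))]; print("plane",np.linalg.lstsq(A,s[:,2],rcond=None)[0])
E
```

```text
t: 23.35
eef_pos: [0.5924, -0.1874, 0.4071]
ee_rot: [-3.138, 0.0, -1.682]
force: [-0.2, 0.1, 0.2]
width: 0.0441
[ 0.7754356  -0.09491184 -0.75132237] [ 0.59210448 -0.18732096  0.40555247]
white rim 9873 [[-0.0831 -0.0691  0.0727]
 [-0.0133 -0.0537  0.0844]
 [ 0.0773  0.066   0.087 ]]
plane [ 0.02529891 -0.01590433  0.0828502 ]
```

View pics/w7.png

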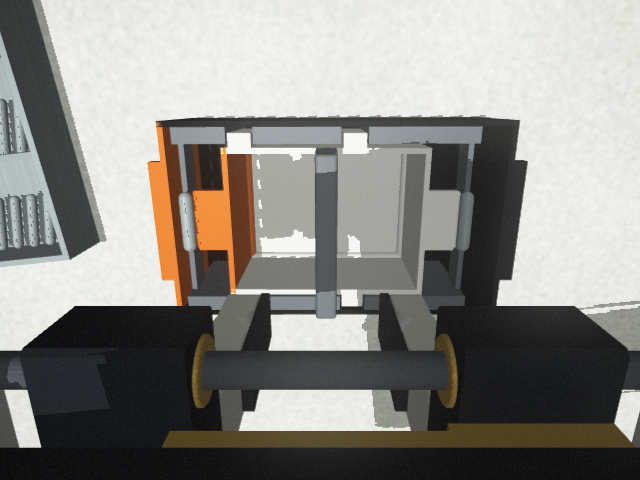

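```bash
python3 - <<'E'
import numpy as np,cv2
from h import *
f=dict(np.load("w7.npz")); L=cloud(f)[...,2]
def m(n,u0,u1,v0,v1):
    s=L[v0:v1,u0:u1]; print(n,np.median(s).round(4),s.std().round(4))
m("rib A far",230,248,138,150);m("rib B far",346,364,138,150)
m("rib B near",344,354,292,303)
m("pad far",265,335,130,141);m("pad far r",380,470,130,141);m("pad near",250,310,297,305)
m("bar far",321,333,155,180);m("bar near",321,333,290,310)
m("white far edge L",260,310,146,149);m("white end R",424,430,160,280);m("orange edge",223,228,160,280)
E
python3 - <<'E'
from station import arm
import cv2,numpy as np
f=arm.grab_frame("side"); cv2.imwrite("pics/s8.png",f["image"][:,:,::-1]); print(arm.get_state()["force"])
c=f["image"][190:390,240:480,::-1]
cv2.imwrite("pics/s8c.png",cv2.resize(c,None,fx=3,fy=3,interpolation=cv2.INTER_CUBIC))
E
```

```text
rib A far 0.0858 0.0007
rib B far 0.0858 0.0205
rib B near 0.0859 0.0403
pad far 0.0842 0.0154
pad far r 0.0841 0.0136
pad near 0.0846 0.0729
bar far 0.1269 0.015
bar near 0.1269 0.0168
white far edge L 0.0812 0.0052
white end R 0.0843 0.0346
orange edge 0.076 0.0339
[-0.17134224 -0.21488281 -0.10252927]
```

View pics/s8.png

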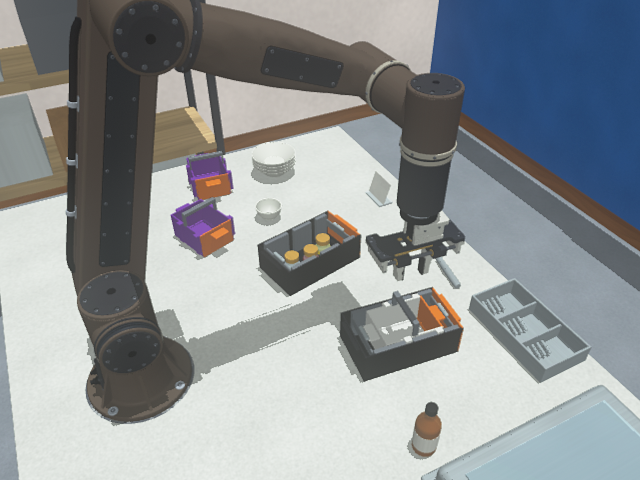

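View pics/s8c.png

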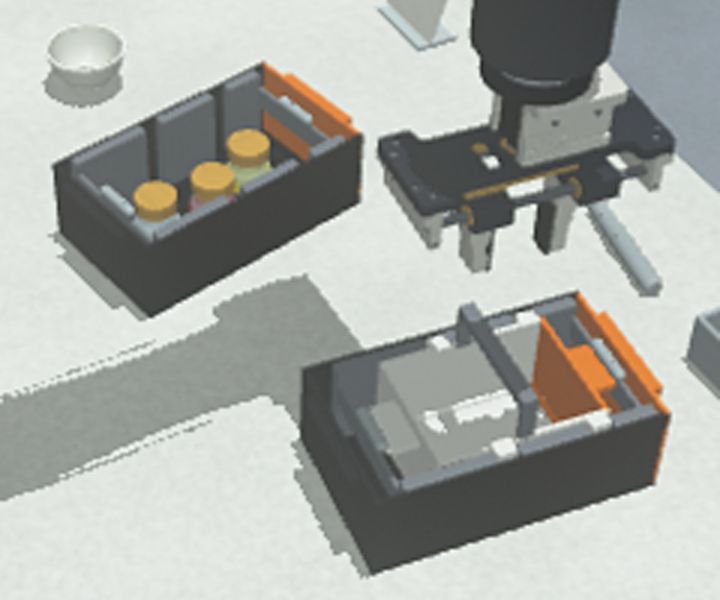

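Run:
```python
import numpy as np
from station import arm
from h import *
r=[]
for i in range(4):
    L=cloud(arm.grab_frame("wrist"))[...,2]
    b=np.median(L[150:200,321:333]); t=np.median(L[131:141,265:335]); q=np.median(L[138:150,230:248])
    r.append((b,t,q))
print(np.mean(r,0), "bar-tote",np.mean([x[0]-x[1] for x in r]),"rib-tote",np.mean([x[2]-x[1] for x in r]))
f=dict(np.load("top4.npz")); s=dict(np.load("side0.npz")); e=arm.grab_frame("side")
a,b=cloud(s),cloud(e)
for n,(u0,u1,v0,v1) in {"oil":(412,442,402,456),"ram":(255,282,196,224)}.items():
    print(n,np.abs(s["image"][v0:v1,u0:u1].astype(int)-e["image"][v0:v1,u0:u1]).mean())
s3=arm.get_state(); print(s3["t"],s3["force"],s3["qd"].max())
```

```text
[0.12677504 0.08419979 0.0859017 ] bar-tote 0.04257524375925835 rib-tote 0.001701910428302169
oil 19.812345679012346
ram 27.85273368606702
23.7 [-0.07460221  0.07316773  0.46561693] 0.004942859638919085
```

Run:
```python
import numpy as np,cv2
from station import arm
s=dict(np.load("side0.npz"));e=dict(np.load("side6.npz"))
for k in("rvec","tvec","cx","cy","vfov"): print(k,s[k],e[k])
e=cv2.imread("pics/s8.png")[:,:,::-1]
A=cv2.cvtColor(s["image"],cv2.COLOR_RGB2GRAY).astype(float);B=cv2.cvtColor(np.ascontiguousarray(e),cv2.COLOR_RGB2GRAY).astype(float)
for n,(u0,u1,v0,v1) in {"oil":(405,450,395,462),"ram":(250,288,192,230),"rack":(470,590,275,385),"spoon":(412,440,228,250),"purple":(170,240,148,255)}.items():
    a,b=A[v0:v1,u0:u1],B[v0:v1,u0:u1]
    print(n,abs(a-b).mean(),cv2.phaseCorrelate(a,b,cv2.createHanningWindow((u1-u0,v1-v0),cv2.CV_64F)))
```

```text
rvec [ 2.22559936 -0.53158159  0.23752233] [ 2.22559936 -0.53158159  0.23752233]
tvec [-0.41440286  0.29879861  1.31118754] [-0.41440286  0.29879861  1.31118754]
cx 319.23152387953365 319.23152387953365
cy 247.74902015523242 247.74902015523242
vfov 45.899019155657314 45.899019155657314
oil 22.227529021558873 ((0.5011582428577022, 0.016498995474336198), 0.9934040578610108)
ram 32.41759002770083 ((-0.030124819854790985, 0.003043867229450825), 0.5751294099057435)
rack 22.16227272727273 ((-0.0102487899607695, 0.009588713994695297), 0.9962729809201254)
spoon 66.41720779220779 ((0.749708068127612, 0.695393695578769), 0.301802155300677)
purple 18.316421895861147 ((-0.0034746826986662427, 0.03988646322320477), 0.9992056408371363)
```

```bash
python3 -c "
from station import arm
print(arm.job_done()); print(arm.get_state()['t'])"
```

```text
the job is handed in; nothing more can be done
None
the job is handed in; nothing more can be done
```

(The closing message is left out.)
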